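Lay the tall carton down in its pantry tray

ROBOT

A 6-joint arm with a two-finger parallel gripper is mounted at the origin on the work surface. World frame = base frame: x ahead of the robot, y to its left, z up, the work surface at z = 0. Lengths are in m, angles in rad, forces in N, time in s.
With the tool pointing down it reaches from about 0.25 to 0.775 m from the base axis. Payload 4 kg.
Tool frame: the origin (TCP) lies at the very end of the fingers, on their centre line; the grasp point (between the pads) lies 19 mm behind it; z points along the fingers, y is the line along which they close (so a half turn about z gives the same grasp; the last joint's range is limited). The gripper opens to 94 mm and grips with 3 to 60 N. Pads are 16 mm wide; open, the fingers measure 119 mm over their backs; the gripper's body (75 mm by 177 mm) begins 78 mm behind the grasp point.
Start: joints at [-1.284, 0.087, 1.371, -0, 1.684, -0.103], TCP at [0.209, -0.509, 0.206] pointing down, gripper open.
Joint ranges: [-3.1, 3.1], [-0.76, 2.03], [0.27, 2.55], [-1.08, 4.22], [0.17, 2.65], [-2.57, 2.57]. Speed limits (rad/s): [2.79, 2.79, 3.14, 3.14, 3.14, 3.14].

INTERFACE

Orientations are given as [roll, pitch, yaw] about the fixed x, y, z axes, in that order (R = Rz(yaw) Ry(pitch) Rx(roll)).
In Python, from bench import robot gives the robot as it stands. The module is installed in compiled form; this text tells all that it offers.
- The arm moves only by the tool move_arm, never from a script. Its argument "deltas" is one flat list of numbers, 7 for each row, row after row: the turn, a rotation vector about the tool's x, y, z in rad, then the shift along the tool's x, y, z in cm, then the closure, from -1 (fully open) to 1 (shut). A call has 1 to 8 rows; each row is the pose to reach, as a shift and turn from the pose commanded when the call began, along the tool's axes at that moment; what a row does not reach only later rows make up. A row lasts 1/10 s, in which the tool goes at most 50 mm and 8.59 degrees, less where a joint would pass 70% of its speed; a pose out of reach is approached as far as the arm can. A call with a gripper value outside its range is refused whole. The fingers move at their own pace and stop on an object; the grip force is fixed at half the most. Time passes only in rows, so rows that repeat a pose let the fingers close. It gives the time, the measured TCP pose, the force, the opening and the grip force at its end, in the units of the state.
- robot.get_obs(): the state, without advancing time (a new reading comes with each control period).
- robot.snapshot(name): name is "scene" or "side" or "wrist"; returns a dict with "image" (420x560x3 uint8, red, green, blue), "depth" (420x560 float32, m along the optical axis (not along the pixel's ray), 0 where there is no reading), "fov_y" (degrees; the focal length in pixels is half the picture's height over the tangent of half this angle, whatever the lens; pixels are square), "cx", "cy" (the principal point, pixels), "origin" and "orientation" of the camera in the world; the wrist camera has in their place "T_tool_cam" (4x4, takes a point from camera to tool coordinates, whose origin is the TCP and whose axes are the flange's). Camera axes: x right, y up, looking along -z (the intrinsics and any distortion apply to the point x, -y, -z); pixel columns grow to the right and rows downward; lengths in m; the calibration is good to about 2 mm. The wrist camera is an equidistant fisheye: a pixel r from the principal point sees the ray r / f radians off the axis. A picture is of the moment at which its call begins: read the wrist's pose just before it.
- robot.close_job(): hands the job in; it is judged then, once.
The state is a dict: "time": time; "joint_positions": joint angles; "qvel": joint speeds; "joint_torque": joint torques, N m; "tool_pos": TCP position; "ee_rot": TCP orientation; "wrist_force": force on the tool from outside, world axes, zero at the start; "wrist_torque": the same for the moment, N m; "width": finger opening in m; "finger_force": force on a finger pad.
Only numpy, scipy, OpenCV 4.12 (cv2) and the standard library are available. Lean on these libraries where they do the work, as an engineer would, in place of code of your own. Each camera call takes 0.05 s, during which the arm holds its last target. There are 200 camera calls.

TASK

The taller of the two cartons in the open-fronted pantry tray stands too high for its shelf: push it near its top so that it tips over backwards, away from the open front, and lies flat in its own bay, then push its bottom end along the bay until its top end is up against the tray's back wall. Only push with the fingers, never pinch, lift or carry it, and leave the shorter carton standing and everything else in its place.

Things in the scene. Friction and masses are not known exactly. Their poses are not given: they have to be found in the camera images.
- tray: Fixed wooden tray, 280 mm deep (x) by 310 mm wide (y), 30 mm high; 5 mm floor, 6 mm walls at the sides, down the middle and along the back; front open. Origin: centre of its underside. x points from the open front to the back wall, y left as seen facing that wall, z up. The middle wall makes two bays, each 146 mm wide inside, centred at y = +78 and -78 mm. Its place and yaw vary.
- tall: Taller carton, 50 mm thick (x) by 100 mm wide (y) by 175 mm tall (z), red-printed cardboard, about 0.35 kg, loose. Origin: centre of its bottom end. It starts standing on the tray's floor near the open front of either bay, broad sides to the tray's front and back within a few degrees. Tipped over backwards, its z points along the tray's x, its x down, and its origin is 30 mm above the worktop.
- tall_top (a point): Centre of the taller carton's top end, 175 mm from its origin along its z. Pushed about 45 mm at 150 mm above the worktop the carton passes its balance and falls by itself; this point then lies some 40 mm (20 to 60) short of the back wall. Sliding the lying carton takes up to about 10 N at the first touch, so a force stop for the wall needs about 15 N.
- tray_back (a point): Middle of the inner face of the tray's back wall, at floor level: 134 mm along the tray's x from its origin, 5 mm up.
- short: The shorter carton, 45 mm (x) by 90 mm (y) by 115 mm tall, same cardboard and print, standing near the open front of the other bay. Origin: centre of its bottom end. To be left alone.
- can_in: Tin, 66 mm across, 85 mm tall, standing in the same bay as the shorter carton, behind it. Origin: centre of its underside. Leave alone.
- jar: Glass jar with a steel lid, 76 mm across, 110 mm tall, standing on the worktop beside the tray. Origin: centre of its underside. Leave alone.
- can_a: Tin, 74 mm across, 100 mm tall, standing on the worktop beside the tray. Origin: centre of its underside. Leave alone.
- sauce: Brown sauce bottle, 60 mm across, 180 mm tall, on the worktop farther to the left. Origin: centre of its underside. Leave alone.
- can_b: Flat tin, 80 mm across, 60 mm tall, on the worktop farther to the right. Origin: centre of its underside. Leave alone.
- mug: White mug, 80 mm across, 90 mm tall, on the worktop farther to the left. Origin: centre of its underside. Leave alone.
Not all that is in view belongs to the job. Leave any green look-alike of the tall alone.

How it is judged:
On the way:
1. the taller carton has been tipped over backwards and lies flat in its bay (angle between tall's own x axis and vertical above 3 rad and height (world z) of tall below 0.04 m and x of tall_top in the frame of tray above 0.03 m and angle between the z axis of tall and the x axis of tray, either way round below 0.25 rad), for 0.2 s.
At the end, for the whole second after the job is handed in: The taller carton lies flat on its broad side on the floor of its bay (within about 8 degrees), its top end towards the back wall, the centre of that end within 8 mm of the wall, turned less than 7 degrees from the tray, at rest; the shorter carton, tins, jar, bottle and mug still stand upright (all of step 1 and x of tall_top in the frame of tray above 0.126 m and angle between the z axis of tall and the x axis of tray, either way round below 0.12 rad and linear speed of tall below 0.01 m/s and angle between each of short, can_in, jar, can_a, sauce, can_b, mug's own z axis and vertical below 0.2 rad); the robot touches nothing.
It fails at once if the taller carton is lifted (its bottom end more than 50 mm or its top end more than 200 mm above the worktop) (height (world z) of tall above 0.05 m or height (world z) of tall_top above 0.2 m).
It fails at once if the shorter carton is moved more than 20 mm or tipped (distance of short from where it was at the start of the episode above 0.02 m or angle between short's own z axis and vertical above 0.3 rad).
It fails at once if a tin, the jar, the bottle or the mug is moved more than 20 mm or tipped (distance of any of can_in, jar, can_a, sauce, can_b, mug from where it was at the start of the episode above 0.02 m or angle between any of can_in, jar, can_a, sauce, can_b, mug's own z axis and vertical above 0.3 rad).
It also fails if it takes over 38 s, if anything falls off the work surface, if the arm or the gripper's body presses on something with over 40 N, if the wrist force passes 120 N, or if a joint passes its speed limit or range.

## Working session

There is one attempt and no reset: what is moved stays moved. The work goes in short steps, Python scripts to look and compute and a tool call to move; the robot and the scene stay as the last step left them, time stands still between calls to the robot, and variables do not carry over. Pictures are saved under pics/ and viewed, at most 10 in all, crops included, and the job is handed in when it is done.

Besides the shell and the picture viewer there is one more tool, called after "Emit:" by a JSON object that holds its "name" and its "arguments", one argument or row to a line. move_arm: Moves the arm, as the interface text tells. Its arguments: {"type":"object","properties":{"deltas":{"type":"array","items":{"type":"number"}}},"required":["deltas"]}

```bash
mkdir -p pics; cat > h.py <<'E'
import numpy as np,cv2
from bench import robot
from scipy.spatial.transform import Rotation as R
def snap(n):
    s=robot.snapshot(n); cv2.imwrite(f'pics/{n}_{robot.get_obs()["time"]:.2f}.png',s['image'][:,:,::-1]); return s
def cloud(s):
    d=s['depth'];h,w=d.shape;f=h/2/np.tan(np.radians(s['fov_y'])/2)
    v,u=np.mgrid[:h,:w]
    P=np.stack([(u-s['cx'])/f*d,-(v-s['cy'])/f*d,-d],-1)
    o=np.array(s['orientation'])
    M=o if o.shape==(3,3) else (R.from_euler('xyz',o).as_matrix() if o.size==3 else R.from_quat(o).as_matrix())
    return P@M.T+np.array(s['origin'])
E
python3 - <<'E'
from h import *
a=snap('scene');b=snap('side')
for s in(a,b):print({k:v for k,v in s.items() if k not in('image','depth')})
np.savez('s0.npz',A=cloud(a),Ai=a['image'],B=cloud(b),Bi=b['image'],Ad=a['depth'],Bd=b['depth'])
cv2.imwrite('pics/both.png',cv2.resize(np.vstack([a['image'],b['image']])[:,:,::-1],(400,600)))
print(robot.get_obs())
E
ls pics
```

```text
{'fov_y': 55.225327756386456, 'cx': 277.12642912590394, 'cy': 209.34032912821675, 'origin': array([1.33638726, 0.17225282, 1.01902603]), 'orientation': array([0.72602218, 0.00305073, 1.78380034])}
{'fov_y': 45.903262703974306, 'cx': 285.5922788681025, 'cy': 201.59027664615988, 'origin': array([0.29784706, 1.16237047, 1.30078298]), 'orientation': array([ 0.79704778, -0.0155258 , -2.93024647])}
{'time': 0.1, 'joint_positions': array([-1.28409943e+00,  8.78806904e-02,  1.37206617e+00, -2.90520489e-05,
        1.68362369e+00, -1.03091263e-01]), 'qvel': array([-0.0012071 , -0.00297951, -0.00402225, -0.00154015, -0.00143342,
       -0.00091678]), 'joint_torque': array([ 2.16382017e-03, -3.41252661e+01, -3.03301513e+01,  7.19698775e-02,
        3.04015295e-02, -1.13887118e-04]), 'tool_pos': array([ 0.20884674, -0.50827359,  0.2044402 ]), 'ee_rot': array([-3.13962228e+00, -1.74822937e-04,  3.89784743e-01]), 'wrist_force': array([ 0.95284141, -0.40811183,  0.84560519]), 'wrist_torque': array([ 0.02066279,  0.00693633, -0.08193592]), 'finger_force': 0.0, 'width': 0.09367968179093893}
both.png
scene_0.05.png
side_0.10.png
```

View pics/scene_0.05.png

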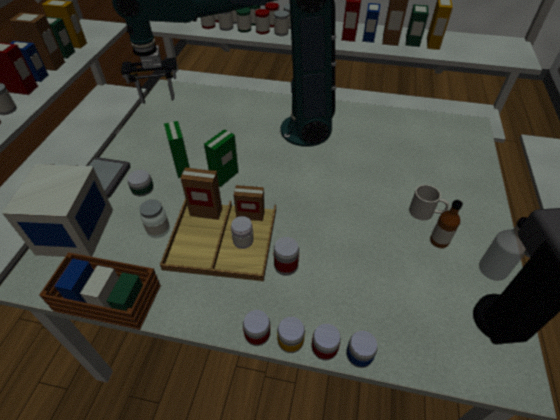

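View pics/side_0.10.png

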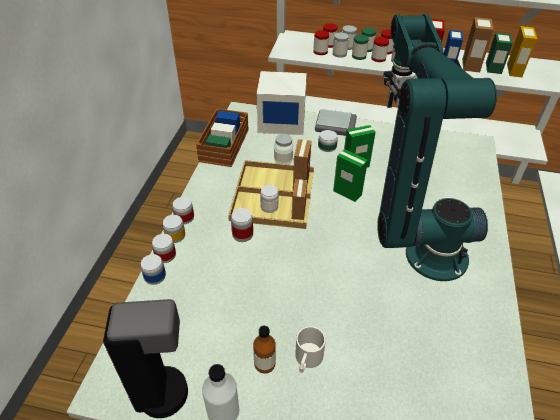

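The scene view shows the red tall carton at about (202,193) in the tray's right bay, with the short carton at (249,203) in the left bay. Green look-alikes stand in front of the tray at (222,157) and (177,150). In the side view the tall carton is at (303,160) and the tray at about (272,195).

```bash
python3 - <<'E'
from h import *
z=np.load('s0.npz')
P=[];C=[]
for k in 'AB':
    hsv=cv2.cvtColor(z[k+'i'],cv2.COLOR_RGB2HSV); p=z[k].reshape(-1,3); ok=z[k+'d'].ravel()>0
    P=p[ok];H=hsv.reshape(-1,3)[ok].astype(int)
    roi=(P[:,0]>.25)&(P[:,0]<.85)&(P[:,1]>-.6)&(P[:,1]<.1)
    wood=roi&(H[:,0]>12)&(H[:,0]<35)&(H[:,1]>70)&(abs(P[:,2]-.02)<.025)
    r=cv2.minAreaRect(P[wood][:,:2].astype(np.float32)); print(k,'tray',wood.sum(),r, cv2.boxPoints(r).round(3).tolist())
    for nm,lo,hi in(('talltop',.165,.19),('shorttop',.105,.125)):
        m=roi&(P[:,2]>lo)&(P[:,2]<hi)&((H[:,0]<15)|(H[:,0]>165))&(H[:,1]>60)
        if m.sum()>5: print(nm,m.sum(),np.median(P[m],0).round(3),cv2.minAreaRect(P[m][:,:2].astype(np.float32)))
    g=roi&(H[:,0]>45)&(H[:,0]<80)&(H[:,1]>100)&(P[:,2]>.03)
    n,l=cv2.connectedComponents(np.where(ok,0,0).astype(np.uint8).reshape(420,560)) if 0 else (0,0)
    Q=P[g]; 
    _,lab,c=cv2.kmeans(Q[:,:2].astype(np.float32),2,None,(3,50,1e-4),5,cv2.KMEANS_PP_CENTERS)
    for i in(0,1):
        q=Q[lab.ravel()==i];print('green',len(q),q.min(0).round(3),q.max(0).round(3))
    allh=roi&(P[:,2]>.16)&(P[:,2]<.2); print('n at .16-.2',allh.sum(), P[allh].min(0),P[allh].max(0))
E
```

```text
A tray 6000 ((0.6288325786590576, -0.2636876106262207), (0.5774045586585999, 0.47669368982315063), 75.70381164550781) [[0.3269999921321869, -0.48500001430511475], [0.7889999747276306, -0.6019999980926514], [0.9309999942779541, -0.0430000014603138], [0.4690000116825104, 0.07500000298023224]]
talltop 107 [ 0.542 -0.249  0.174] ((0.5457338094711304, -0.38232773542404175), (0.051308467984199524, 0.3704414665699005), 8.928694725036621)
shorttop 160 [ 0.525 -0.143  0.115] ((0.6263046860694885, -0.29659193754196167), (0.12646526098251343, 0.5264678597450256), 38.396026611328125)
green 1564 [ 0.25  -0.578  0.03 ] [ 0.497 -0.202  0.57 ]
green 80 [ 0.837 -0.374  0.053] [ 0.85  -0.324  0.085]
n at .16-.2 2414 [ 0.26819769 -0.59997898  0.16001258] [ 0.77866201 -0.20011816  0.19999354]
B tray 3414 ((0.6649665832519531, -0.28450319170951843), (0.36597779393196106, 0.566896378993988), 4.855866432189941) [[0.45899999141693115, -0.017999999225139618], [0.5070000290870667, -0.5820000171661377], [0.8709999918937683, -0.5509999990463257], [0.8230000138282776, 0.013000000268220901]]
talltop 33 [ 0.52  -0.201  0.17 ] ((0.5166954398155212, -0.20061473548412323), (0.043220944702625275, 0.013618732802569866), 1.7083922624588013)
shorttop 68 [ 0.506 -0.198  0.114] ((0.5117973685264587, -0.17676272988319397), (0.05197220668196678, 0.2517402172088623), 5.822851657867432)
green 948 [ 0.283 -0.29   0.03 ] [ 0.392 -0.195  0.182]
green 683 [ 0.27  -0.502  0.031] [ 0.85  -0.318  0.181]
n at .16-.2 1453 [ 0.27001829 -0.59989274  0.16000134] [ 0.77120006 -0.1934367   0.19999534]
```

```bash
cat > m.py <<'E'
from h import *
def big(m):
    n,l,st,_=cv2.connectedComponentsWithStats(m.astype(np.uint8)); return l==1+np.argmax(st[1:,4])
def rect(p):
    r=cv2.minAreaRect(p[:,:2].astype(np.float32)); return np.round(r[0],4),np.round(r[1],4),round(r[2],2)
E
python3 - <<'E'
from m import *
z=np.load('s0.npz')
for k in 'AB':
    hsv=cv2.cvtColor(z[k+'i'],cv2.COLOR_RGB2HSV).astype(int); P=z[k]; ok=z[k+'d']>0
    x,y,h=P[...,0],P[...,1],P[...,2]
    roi=ok&(x>.4)&(x<.83)&(y>-.45)&(y<-.0)
    w=big(roi&(hsv[...,0]>10)&(hsv[...,0]<35)&(hsv[...,1]>80)&(h<.04)&(h>-.01))
    q=P[w]; print(k,'tray',w.sum(),rect(q)); print(cv2.boxPoints(cv2.minAreaRect(q[:,:2].astype(np.float32))).round(3).tolist())
    r2=ok&(x>.45)&(x<.62)&(y>-.36)&(y<-.06)
    for nm,lo,hi in(('tall',.168,.192),('short',.106,.13)):
        m=big(r2&(h>lo)&(h<hi)); q=P[m]; print(nm,m.sum(),rect(q),np.median(q[:,2]).round(4))
    g=ok&(x>.25)&(x<.5)&(hsv[...,0]>45)&(hsv[...,0]<80)&(hsv[...,1]>100)&(h>.03)&(h<.25)
    n,l,st,_=cv2.connectedComponentsWithStats(g.astype(np.uint8))
    for i in range(1,n):
        if st[i,4]>100: q=P[l==i];print('green',rect(q),q[:,2].max(), q.min(0).round(3),q.max(0).round(3))
E
```

```text
A tray 5921 (array([ 0.6038, -0.1676]), array([0.3004, 0.3115]), 5.17)
[[0.4399999976158142, -0.026000000536441803], [0.46799999475479126, -0.335999995470047], [0.7670000195503235, -0.3089999854564667], [0.7390000224113464, 0.0010000000474974513]]
tall 465 (array([ 0.5212, -0.2506]), array([0.0547, 0.1008]), 2.62) 0.1793
short 363 (array([ 0.5002, -0.1035]), array([0.0512, 0.0879]), 5.21) 0.1191
green (array([ 0.3272, -0.4123]), array([0.109 , 0.0469]), 30.92) 0.1785716508417473 [ 0.273 -0.458  0.03 ] [ 0.383 -0.368  0.179]
green (array([ 0.3913, -0.2439]), array([0.0833, 0.2092]), 89.97) 0.1793961773712237 [ 0.287 -0.286  0.03 ] [ 0.496 -0.202  0.179]
B tray 3235 (array([ 0.6124, -0.1673]), array([0.2812, 0.3243]), 5.05)
[[0.4580000042915344, -0.017999999225139618], [0.4869999885559082, -0.3409999907016754], [0.7670000195503235, -0.3160000145435333], [0.7379999756813049, 0.007000000216066837]]
tall 269 (array([ 0.5206, -0.2506]), array([0.0497, 0.1102]), 2.3) 0.1796
short 232 (array([ 0.5009, -0.1031]), array([0.0451, 0.0903]), 5.55) 0.1199
green (array([ 0.388 , -1.2504]), array([0.1796, 0.0739]), 73.02) 0.17378290224498327 [ 0.34  -1.335  0.144] [ 0.439 -1.163  0.174]
green (array([ 0.327 , -0.4046]), array([0.4171, 0.1116]), 86.62) 0.181784124288902 [ 0.27  -0.616  0.03 ] [ 0.392 -0.195  0.182]
```

```bash
cat > d.py <<'E'
from h import *
def delta(x,y,z,yaw=.089):
    o=robot.get_obs(); M=R.from_euler('xyz',o['ee_rot']); T=R.from_euler('xyz',[np.pi,0,yaw])
    print('t',o['time'],'pos',o['tool_pos'].round(4),'yaw',o['ee_rot'].round(3),'w',o['width'],'F',o['wrist_force'].round(1))
    print('turn',(M.inv()*T).as_rotvec().round(3),'cm',(M.inv().apply(np.array([x,y,z])-o['tool_pos'])*100).round(2))
E
python3 -c "
from d import *
delta(.209,-.509,.28);delta(.453,-.255,.28)"
```

```text
t 0.1 pos [ 0.2088 -0.5083  0.2044] yaw [-3.14 -0.    0.39] w 0.09367968179093893 F [ 1.  -0.4  0.8]
turn [-0.002  0.     0.301] cm [-0.01  0.06 -7.56]
t 0.1 pos [ 0.2088 -0.5083  0.2044] yaw [-3.14 -0.    0.39] w 0.09367968179093893 F [ 1.  -0.4  0.8]
turn [-0.002  0.     0.301] cm [ 32.21 -14.16  -7.52]
```

Emit:
{"name": "move_arm", "arguments": {
  "deltas": [0,0,0.1,0,0,-4,-0.1,0,0,0.2,2,-1,-7.5,-0.1,0,0,0.3,6.5,-3,-7.5,-0.1,0,0,0.3,11,-5,-7.5,-0.1,0,0,0.3,15.5,-7,-7.5,-0.1,0,0,0.3,20,-9,-7.5,-0.1,0,0,0.3,24,-10.7,-7.5,-0.1,0,0,0.3,28,-12.4,-7.5,-0.1]
}}

```text
time: 0.9
tool_pos: [0.4218, -0.2859, 0.2801]
ee_rot: [-3.141, 0.0, 0.09]
wrist_force: [0.3, -0.1, 0.4]
width: 0.0516
finger_force: 0.0
```

```bash
python3 -c "
from d import *
delta(.453,-.255,.28)"
```

```text
t 0.9 pos [ 0.4218 -0.2859  0.2801] yaw [-3.141  0.     0.09 ] w 0.0515764507167687 F [ 0.3 -0.1  0.4]
turn [-0.     0.     0.001] cm [ 3.39 -2.8   0.01]
```

Emit:
{"name": "move_arm", "arguments": {
  "deltas": [0,0,0,3.4,-2.8,0,-0.1,0,0,0,3.4,-2.8,0,-0.1,0,0,0,3.4,-2.8,0,-0.1]
}}

```text
time: 1.2
tool_pos: [0.4524, -0.256, 0.2798]
ee_rot: [-3.141, 0.001, 0.092]
wrist_force: [0.1, -0.0, 0.6]
width: 0.0517
finger_force: 0.0
```

```bash
python3 -c "
from d import *
delta(.453,-.255,.148); s=snap('wrist');print(s['fov_y'],s['cx'],s['cy'],s['T_tool_cam']); print(robot.get_obs()['time'])"; ls pics
```

```text
t 1.2 pos [ 0.4524 -0.256   0.2798] yaw [-3.141e+00  1.000e-03  9.200e-02] w 0.05169527122149393 F [ 0.1 -0.   0.6]
turn [-0.     0.001  0.003] cm [ 0.09 -0.1  13.18]
65.70646984690485 281.6487069958668 209.34529596582726 [[-1.54936300e-03  9.59438815e-01  2.81912680e-01  8.16184681e-02]
 [ 9.99998712e-01  1.60476054e-03  3.43774877e-05  3.38183235e-05]
 [-4.19419250e-04  2.81912370e-01 -9.59440066e-01 -1.79135408e-01]
 [ 0.00000000e+00  0.00000000e+00  0.00000000e+00  1.00000000e+00]]
1.25
both.png
scene_0.05.png
side_0.10.png
wrist_1.25.png
```

View pics/wrist_1.25.png

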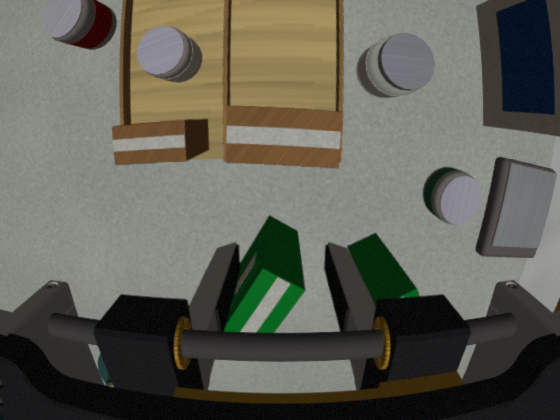

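The wrist view shows the tall carton's top at (284,135) ahead of the fingertips (225,245)/(335,245), and a green carton's corner at (270,217). I'll check that corner's clearance.

```bash
cat > w.py <<'E'
from m import *
def wcloud(s,o):
    d=s['depth'];f=210/np.tan(np.radians(s['fov_y'])/2)
    v,u=np.mgrid[:420,:560];a=u-s['cx'];b=v-s['cy'];r=np.hypot(a,b)+1e-9;t=r/f
    P=np.stack([np.tan(t)*a/r*d,-np.tan(t)*b/r*d,-d],-1)
    T=s['T_tool_cam'];P=P@T[:3,:3].T+T[:3,3]
    return P@R.from_euler('xyz',o['ee_rot']).as_matrix().T+o['tool_pos']
E
python3 - <<'E'
from w import *
o=robot.get_obs();s=snap('wrist');P=wcloud(s,o)
hsv=cv2.cvtColor(s['image'],cv2.COLOR_RGB2HSV)
g=(hsv[...,0]>45)&(hsv[...,0]<80)&(hsv[...,1]>120)&(s['depth']>0)
g[:,:400]&=True
q=P[g];q=q[q[:,2]>.02]
for lo,hi in((.02,.1),(.1,.17),(.17,.2)):
    k=q[(q[:,2]>lo)&(q[:,2]<hi)];print(lo,len(k),np.percentile(k,[0.5,99.5],axis=0).round(3))
x,y,h=P[...,0],P[...,1],P[...,2]
for nm,lo,hi,a,b in(('tall',.165,.192,-.36,-.17),('short',.106,.13,-.17,-.0)):
    m=big((s['depth']>0)&(x>.45)&(h>lo)&(h<hi)&(y>a)&(y<b)); print(nm,m.sum(),rect(P[m]))
E
```

```text
0.02 2172 [[ 0.32  -0.495  0.02 ]
 [ 0.488 -0.209  0.1  ]]
0.1 2831 [[ 0.32  -0.407  0.1  ]
 [ 0.389 -0.21   0.17 ]]
0.17 2230 [[ 0.307 -0.409  0.17 ]
 [ 0.388 -0.209  0.176]]
tall 6570 (array([ 0.5169, -0.2516]), array([0.0503, 0.1004]), 2.54)
short 3044 (array([ 0.4968, -0.1032]), array([0.045 , 0.0915]), 5.05)
```

Emit:
{"name": "move_arm", "arguments": {
  "deltas": [0,0,0,0,0,4.5,-0.1,0,0,0,0,0,9,-0.1,0,0,0,0,0,12.9,-0.1,0,0,0,0,0,12.9,-0.1,0,0,0,0.8,0,12.9,-0.1,0,0,0,1.6,0,12.9,-0.1,0,0,0,2.4,0,12.9,-0.1,0,0,0,3,0,12.9,-0.1]
}}

```text
time: 2.1
tool_pos: [0.484, -0.2548, 0.1539]
ee_rot: [3.139, -0.003, 0.09]
wrist_force: [-0.4, -0.9, 1.4]
width: 0.0517
finger_force: 0.3
```

Emit:
{"name": "move_arm", "arguments": {
  "deltas": [0,0,0,0.5,0,0.3,-0.1,0,0,0,1,0,0.3,-0.1,0,0,0,1.5,0,0.3,-0.1,0,0,0,2,0,0.3,-0.1,0,0,0,2.5,0,0.3,-0.1,0,0,0,3,0,0.3,-0.1,0,0,0,3.5,0,0.3,-0.1,0,0,0,4,0,0.3,-0.1]
}}

```text
time: 2.9
tool_pos: [0.5224, -0.2504, 0.1484]
ee_rot: [3.142, -0.0, 0.09]
wrist_force: [0.5, 0.1, 0.1]
width: 0.0514
finger_force: 0.0
```

Emit:
{"name": "move_arm", "arguments": {
  "deltas": [0,0,0,0.5,0,0,-0.1,0,0,0,1,0,0,-0.1,0,0,0,1.5,0,0,-0.1,0,0,0,1.9,0,0,-0.1,0,0,0,1.9,0,0,-0.1,0,0,0,1.9,0,0,-0.1]
}}

```text
time: 3.5
tool_pos: [0.5409, -0.2487, 0.1484]
ee_rot: [3.142, 0.0, 0.09]
wrist_force: [0.2, 0.6, -0.2]
width: 0.0517
finger_force: 0.0
```

```bash
cat > look.py <<'E'
from m import *
o=robot.get_obs();s=snap('scene');P=cloud(s);x,y,h=P[...,0],P[...,1],P[...,2]
print('t',o['time'],o['tool_pos'].round(4))
p=np.array([.613,-.167]);a=np.radians(5.1);c,sn=np.cos(a),np.sin(a)
X=(x-p[0])*c+(y-p[1])*sn; Y=-(x-p[0])*sn+(y-p[1])*c
m=big((s['depth']>0)&(abs(Y+.078)<.068)&(X>-.14)&(X<.128)&(h>.046)&(h<.066))
q=np.stack([X[m],Y[m]],-1);print(m.sum(),rect(q),np.median(h[m]),np.percentile(q,[1,99],axis=0))
E
python3 look.py; ls pics
```

```text
t 3.5 [ 0.5409 -0.2487  0.1484]
1522 (array([ 0.0152, -0.0811]), array([0.1027, 0.1788]), 87.92) 0.054792594794671245 [[-0.07093319 -0.13102315]
 [ 0.1036282  -0.02964268]]
both.png
scene_0.05.png
scene_3.55.png
side_0.10.png
wrist_1.25.png
wrist_1.30.png
```

Emit:
{"name": "move_arm", "arguments": {
  "deltas": [0,0,0,-2.6,0.6,0,-0.1,0,0,0,-2.6,0.6,0,-0.1,0,0,0,-2.6,0.6,4,-0.1,0,0,0,-2.6,0.6,8,-0.1,0,0,0,-2.6,0.6,11,-0.1,0,0,0,-2.6,0.6,12.2,-0.1,0,0,0,-2.6,0.6,12.2,-0.1,0,0,0,-2.6,0.6,12.2,-0.1]
}}

```text
time: 4.35
tool_pos: [0.5167, -0.2576, 0.0281]
ee_rot: [3.14, -0.002, 0.09]
wrist_force: [0.8, -0.0, 0.5]
width: 0.0515
finger_force: 0.0
```

View pics/scene_3.55.png

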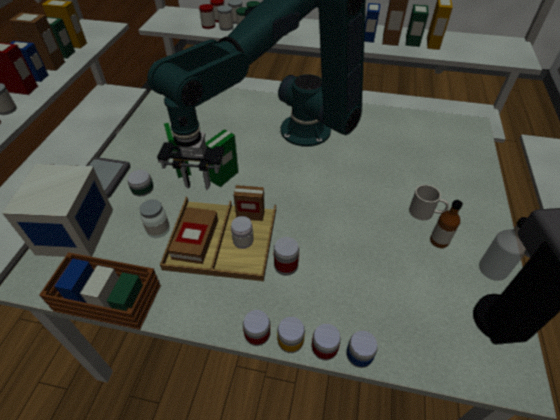

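The carton lies flat in its bay at (193,233) and everything else is standing. Next I push its bottom end.

Emit:
{"name": "move_arm", "arguments": {
  "deltas": [0,0,0,0.6,0,0,-0.1,0,0,0,1.2,0,0,-0.1,0,0,0,1.8,0,0,-0.1,0,0,0,2.3,0,0,-0.1,0,0,0,2.8,0,0,-0.1,0,0,0,3.3,0,0,-0.1,0,0,0,3.8,0,0,-0.1,0,0,0,4.3,0,0,-0.1]
}}

```text
time: 5.15
tool_pos: [0.5585, -0.253, 0.0264]
ee_rot: [-3.141, 0.0, 0.09]
wrist_force: [-3.1, -1.3, 1.8]
width: 0.0521
finger_force: 1.2
```

```bash
python3 look.py
```

```text
t 5.15 [ 0.5585 -0.253   0.0264]
1617 (array([ 0.0301, -0.0768]), array([0.195 , 0.1015]), 0.01) 0.05505278203705588 [[-0.05287216 -0.12549339]
 [ 0.12550033 -0.02705334]]
```

Emit:
{"name": "move_arm", "arguments": {
  "deltas": [0,0,0,0.3,0,0,-0.1,0,0,0,0.5,0,0,-0.1,0,0,0,0.7,0,0,-0.1,0,0,0,0.9,0,0,-0.1]
}}

```text
time: 5.6
tool_pos: [0.5646, -0.2525, 0.0263]
ee_rot: [-3.141, 0.007, 0.09]
wrist_force: [-12.9, -0.3, 7.1]
width: 0.0516
finger_force: 5.9
```

Emit:
{"name": "move_arm", "arguments": {
  "deltas": [0,0,0,0.2,0,0,-0.1,0,0,0,0.3,0,0,-0.1,0,0,0,0.3,0,0,-0.1]
}}

```text
time: 5.9
tool_pos: [0.5645, -0.2524, 0.0264]
ee_rot: [-3.14, 0.013, 0.089]
wrist_force: [-16.3, -0.2, 8.4]
width: 0.0519
finger_force: 8.1
```

```bash
python3 look.py
```

```text
t 5.9 [ 0.5645 -0.2524  0.0264]
1543 (array([ 0.0317, -0.0772]), array([0.102 , 0.1923]), 89.94) 0.05491422921369771 [[-0.04740223 -0.12571379]
 [ 0.12621204 -0.02714407]]
```

Emit:
{"name": "move_arm", "arguments": {
  "deltas": [0,0,0,0.3,0,0,-0.1,0,0,0,0.6,0,0,-0.1,0,0,0,0.6,0,0,-0.1]
}}

```text
time: 6.25
tool_pos: [0.5643, -0.2523, 0.0264]
ee_rot: [-3.138, 0.027, 0.089]
wrist_force: [-31.6, 0.3, 17.9]
width: 0.0516
finger_force: 15.8
```

It stays put at 32 N, so it's against the wall. I back off and raise the arm.

Emit:
{"name": "move_arm", "arguments": {
  "deltas": [0,0,0,-1,0,0,-0.1,0,0,0,-3,0,0,-0.1,0,0,0,-4.5,0,0,-0.1,0,0,0,-4.5,0,-4,-0.1,0,0,0,-4.5,0,-9,-0.1,0,0,0,-4.5,0,-14,-0.1,0,0,0,-4.5,0,-19,-0.1,0,0,0,-4.5,0,-23,-0.1]
}}

```text
time: 7.05
tool_pos: [0.5325, -0.2557, 0.2604]
ee_rot: [3.139, -0.005, 0.09]
wrist_force: [1.1, 0.5, 1.0]
width: 0.0517
finger_force: 0.0
```

```bash
python3 look.py; python3 - <<'E'
from w import *
o=robot.get_obs();s=snap('wrist');P=wcloud(s,o);print(o['tool_pos'],o['time'])
E
ls -t pics|head -1
```

```text
t 7.05 [ 0.5325 -0.2557  0.2604]
1513 (array([ 0.0412, -0.0771]), array([0.1736, 0.1018]), 0.24) 0.05491518319251809 [[-0.04142556 -0.12548819]
 [ 0.12645663 -0.02691329]]
[ 0.53466261 -0.2569661   0.26825454] 7.1
wrist_7.15.png
```

View pics/wrist_7.15.png

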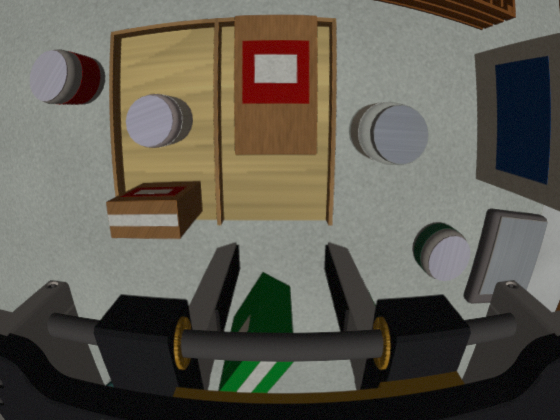

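The wrist view shows the carton flat and square in its bay, with its top end at the back wall (276,18). The short carton (150,210) and the tins are standing, and the fingers are clear.

```bash
python3 -c "
from bench import robot
print(robot.close_job())"
```

```text
the job is handed in; nothing more can be done
None
```

The job is handed in: the tall carton was tipped over backwards, lies flat and square in its bay with its top end against the back wall, and the last pictures show the other items still standing; the judge's result was not shown.

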